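Start the portable induction hob

TASK

Start the hob by its controls, pressing with the fingertips: first tip the rocker switch fully over by pushing down its raised end (the one with the dot, on the pot's side), then press the large round key all the way down so that it stays in, and last press the long bar-shaped key all the way down, keep it down for two seconds, and let it come up again. Press nothing before its turn and leave the small square key alone. Pick nothing up, and leave the pot, the mug and the spice jar where they stand.

Things in the scene. Friction and masses are not known exactly. Their poses are not given: they have to be found in the camera images.
- hob: fixed portable induction hob, black glass top, 300 (x) x 240 (y) x 60 mm. Origin: centre of its underside; x runs from its control strip, at its left end seen from the robot, to its right end, y away from the robot, z up. Four white-capped controls sit at local x = -112 mm, y = 75, 25, -25, -75 mm, in an order that varies, each amid a fixed grey plate 46 mm square, top 64 mm above the worktop.
- rocker (a joint): mains rocker switch, a shallow V of two wings, each 26 x 26 mm, tipping about a pin along the hob's y. 0 = off: the wing on the pot's side (+x of the hob, with a black dot) is raised 0.35 rad, the other level; 0.35 rad = on: dotted wing level, other raised, at a stop. It stays where it is left; about 3 N near the raised end tips it. On above 0.29.
- rocker_end (a point): point on the upper face of the rocker's dotted wing, 20 mm along the wing from the pin; push straight down here. When off it is about 81 mm above the worktop and goes down about 7 mm, to 74 mm, until on, where the rocker meets a stop.
- key_round (a joint): large round key, 34 mm diameter. 0 = up, 0.006 m = fully down, against a stop. It has no spring: it moves against about 2.5 N of friction and stays where it is pushed. Counts as down above 0.0045.
- round_top (a point): centre of the top of the large round key; 76 mm above the worktop when up, 70 mm when fully down.
- key_bar (a joint): long bar-shaped key, 38 mm along the hob's y and 14 mm along its x. 0 = up, 0.006 m = fully down, against a stop. Its spring takes about 1.6 N to start and 4 N at the bottom and brings it up again. Counts as down above 0.0045.
- bar_top (a point): centre of the top of the bar-shaped key; 76 mm above the worktop when up, 70 mm when fully down.
- key_square (a joint): small square key, 20 x 20 mm, sprung like the bar-shaped key; not to be pressed. 0 = up, 0.006 m = fully down.
- square_top (a point): centre of the top of the small square key, 76 mm above the worktop when up.
- pot: open steel cooking pot, 130 mm across the rim and 70 mm high, with side handles, standing loose on the glass, to the right of the controls; not to be moved. Origin at the centre of its underside.
- mug: green and white mug, 90 x 122 x 107 mm, standing loose on the worktop behind the hob; not to be moved. Origin at the centre of its underside.
- jar: square glass spice jar with a white lid, 40 x 40 x 101 mm, standing loose on the worktop to the right of the hob; not to be moved. Origin at the centre of its underside.

How it is judged:
By the outcome, as a careful person would: the job done as asked, in the order asked, and still so for the second after the job is handed in, with the robot touching nothing.
It also fails if it takes over 45 s, if anything falls off the work surface, if the arm or the gripper's body presses on something with over 40 N, if the wrist force passes 120 N, or if a joint passes its speed limit or range.

ROBOT

A 6-joint arm with a two-finger parallel gripper is mounted at the origin on a cart in front of the work surface, level with it; the furniture and walls round the work are solid. World frame = base frame: x ahead of the robot, y to its left, z up, the work surface at z = 0. Lengths are in mm, angles in rad, forces in N, time in s.
With the tool pointing down it reaches from about 350 to 875 mm from the base axis. Payload 4.2 kg.
Tool frame: the origin (TCP) lies midway between the tips of the shut fingers; the grasp point (between the pads) lies 19 mm behind it (arm.tcp_to_grasp is the distance from the TCP to the grasp point, in mm); z points along the fingers, y is the line along which they close (so a half turn about z gives the same grasp; the last joint's range is limited). The gripper opens to 85 mm and grips with 20 to 120 N. Pads are 22 mm wide; open, the fingers measure 114 mm over their backs; the gripper's body (76 mm by 85 mm) begins 54 mm behind the grasp point. The pads swing forward as they close: fully open they stand 13 mm farther back than shut.
Start: joints at [1.56, 0.385, 0.008, 0, -1.194, -0.259], TCP at [166.555, 602.378, 231.312] pointing down, gripper open.
Joint ranges: [-3.14, 3.14], [-1.21, 2.06], [-1.07, 1.41], [-3.16, 2.05], [-2.99, -0.16], [-3.1, 3.1]. Speed limits (rad/s): [2.79, 2.79, 3.14, 3.14, 3.14, 3.14].

INTERFACE

Orientations are given as a unit quaternion [x, y, z, w].
In Python, from bench import arm gives the robot as it stands.
- The arm moves only by the tool arm_command, never from a script. Its argument "rows" is a list of rows, each a list of 2 entries, a list of its own where there are three numbers: the shift along the tool's x, y, z as a fraction of full scale, then the turn, a rotation vector about the tool's x, y, z as a fraction of full scale. In form: [[[x, y, z], [wx, wy, wz]], ...]. A call has 1 to 5 rows; each row is the pose to reach, as a shift and turn from the pose commanded when the call began, along the tool's axes at that moment, turning the shorter way round; what a row does not reach only later rows make up. Full scale, the value 1, is 0.25 m for a shift and 180 degrees for a turn. A row lasts 1/10 s, in which the tool goes at most 50 mm and 8.59 degrees, less where a joint would pass 70% of its speed; a pose out of reach is approached as far as the arm can. A call with a number of a shift or a turn outside -1 to 1 is refused whole. A call with a gripper value outside its range is refused whole. "grip" is the opening, from 0 (shut) to 1 (fully open), set as the call begins (left out, the last holds). The fingers move at their own pace and stop on an object; the grip force is fixed at half the most. Time passes only in rows, so rows that repeat a pose let the fingers close. It gives the time, the measured TCP pose, the force, the opening and the grip force at its end, in the units of the state.
- arm.read_state(): the state, without advancing time (a new reading comes with each control period).
- arm.get_image(name): name is "scene" or "side" or "wrist"; returns (picture, depth): 480x640x3 uint8, blue, green, red; 480x640 float32, mm along the optical axis (not along the pixel's ray), 0 where there is no reading.
- arm.camera_info(name): a dict with "fx", "fy", "cx", "cy" (pixels), "extrinsics" (4x4, takes a point from camera to world coordinates). Camera axes: x right, y down, z forward; pixel columns grow to the right and rows downward; lengths in mm; the calibration is good to about 2 mm. A picture is of the moment at which its call begins: read the wrist's pose just before it. camera_info takes no time and is no camera call; for the wrist camera it gives the pose at the moment of the call.
- arm.job_done(): hands the job in; it is judged then, once.
Trained networks look in the newest picture that a camera, given by its name, has taken for a name from the list of things; names that differ only in an ending like _2 or _b are one class to them, and where a whole thing is asked for, a point or a joint stands for the part that bears it (a point fixed in the world has none). Each returns a list of dicts, best first, with "score" (0 to 1); they miss things now and then, are a little off and sometimes report something else, mostly with a low value. They report only what shows in the picture. A call takes as long as a camera call.
- arm.spot_in(camera, query): "position" ([column, row] in pixels, amid what is visible of it).
The state is a dict: "clock": time; "joints": joint angles; "joint_vel": joint speeds; "joint_efforts": joint torques, N m; "position": TCP position; "ee_rot": TCP orientation; "contact_force": force on the tool from outside, world axes, zero at the start; "wrist_torque": the same for the moment, N m; "gripper_width": finger opening in mm; "grasp_force": force on a finger pad.
Only numpy, scipy, OpenCV 4.12 (cv2) and the standard library are available. Lean on these libraries where they do the work, as an engineer would, in place of code of your own. Each camera call takes 0.05 s, during which the arm holds its last target. There are 200 camera calls.

## Working session

There is one attempt and no reset: what is moved stays moved. The work goes in short steps, Python scripts to look and compute and a tool call to move; the robot and the scene stay as the last step left them, time stands still between calls to the robot, and variables do not carry over. Pictures are saved under pics/ and viewed, at most 10 in all, crops included, and the job is handed in when it is done.

Besides the shell and the picture viewer there is one more tool, called after "Emit:" in YAML: its name, and indented under it one key for each argument. arm_command: Moves the arm, as the interface text tells. Shift numbers are shares of 0.25 m and turn numbers shares of 180 degrees, none past 1 either way. Its arguments: {"type":"object","properties":{"rows":{"type":"array","items":{"type":"array"}},"grip":{"type":"number"}},"required":["rows"]}

```bash
mkdir -p pics
cat > h.py <<'E'
from bench import arm
import numpy as np, cv2
def look(cam, queries, save=None):
    ci=arm.camera_info(cam); im,d=arm.get_image(cam)
    if save: cv2.imwrite('pics/'+save,im)
    T=np.array(ci['extrinsics'])
    out={}
    def pt(u,v,z=None):
        if z is None:
            w=d[int(v)-2:int(v)+3,int(u)-2:int(u)+3]; w=w[w>0]
            Z=np.median(w) if len(w) else 0
            return (T@[(u-ci['cx'])/ci['fx']*Z,(v-ci['cy'])/ci['fy']*Z,Z,1])[:3]
        r=T[:3,:3]@[(u-ci['cx'])/ci['fx'],(v-ci['cy'])/ci['fy'],1]
        return T[:3,3]+r*(z-T[2,3])/r[2]
    for q,z in queries.items():
        for r in arm.spot_in(cam,q)[:2]:
            u,v=r['position']; print(cam,q,round(r['score'],2),np.round([u,v]),'depth',np.round(pt(u,v),1),'plane',np.round(pt(u,v,z),1) if z else '')
    return im,d,pt
E
python3 - <<'E'
from h import *
Q={'rocker_end':81,'round_top':76,'bar_top':76,'square_top':76,'pot':None}
look('scene',Q,'scene0.png')
look('wrist',Q,'wrist0.png')
s=arm.read_state();print(s)
E
```

```text
scene rocker_end 0.76 [329. 311.] depth [548.  200.1  74.1] plane [544.8 206.5  81. ]
scene rocker_end 0.33 [448. 228.] depth [ 459.1 -143.5   64.2] plane [ 454.2 -117.2   81. ]
scene round_top 0.71 [328. 308.] depth [551.9 196.   75.9] plane [551.9 196.1  76. ]
scene round_top 0.68 [302. 300.] depth [597.7 200.1  75.4] plane [597.4 200.7  76. ]
scene bar_top 0.64 [277. 286.] depth [650.1 191.9  76.4] plane [650.4 191.5  76. ]
scene square_top 0.76 [356. 324.] depth [497.4 205.4  76. ] plane [497.4 205.4  76. ]
scene pot 0.57 [367. 244.] depth [577.   -6.2  65.3] plane 
{'clock': 0.6, 'joints': array([ 1.55958612e+00,  3.84692615e-01,  7.89769811e-03, -6.54922801e-05,
       -1.19398129e+00, -2.58591395e-01]), 'joint_vel': array([ 3.65217846e-04, -1.43865377e-03,  1.89282321e-04,  1.43670605e-03,
       -2.38036728e-05, -6.78741855e-04]), 'joint_efforts': array([-3.05840422e-04, -3.91833365e+01,  1.88527822e+01,  4.18875128e+00,
       -4.16538051e-04, -1.07678069e-06]), 'position': array([166.54495034, 602.37562019, 231.30590455]), 'ee_rot': array([ 9.90913056e-01, -1.34503954e-01, -3.14576207e-05, -6.22856722e-06]), 'contact_force': array([ 0.30587618, -0.30900551, -0.94913019]), 'wrist_torque': array([-0.05281161,  0.01821388,  0.03954474]), 'grasp_force': 0.0, 'gripper_width': 85.73029486891447}
```

View pics/scene0.png

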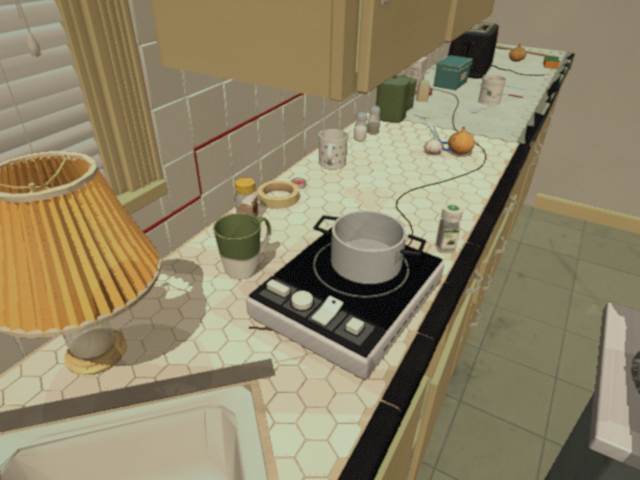

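Run:
```python
from scipy.spatial.transform import Rotation as R
from bench import arm
print(R.from_quat(arm.read_state()['ee_rot']).as_matrix().round(3))
print({k:(v if k!='extrinsics' else v) for k,v in arm.camera_info('wrist').items()})
```

```text
[[ 0.964 -0.267 -0.   ]
 [-0.267 -0.964  0.   ]
 [-0.    -0.    -1.   ]]
{'fx': 359.65881497128885, 'fy': 359.65881497128885, 'cx': 316.9301627130204, 'cy': 236.55843074480654, 'extrinsics': array([[-2.66542574e-01, -9.29692168e-01, -2.54219449e-01,
         2.31138355e+02],
       [-9.63823132e-01,  2.57147758e-01,  7.01427138e-02,
         5.85227030e+02],
       [ 1.60829732e-04,  2.63718605e-01, -9.64599643e-01,
         3.73102228e+02],
       [ 0.00000000e+00,  0.00000000e+00,  0.00000000e+00,
         1.00000000e+00]])}
```

The picture shows bar (278,287), round (302,300), rocker (327,311) and square (355,326), so the order along hob y is +75, +25, -25, -75. The rocker's dotted end faces the pot. The lamp stays clear of the path. I'll approach with the gripper shut.

Emit:
arm_command:
  rows:
    - [[0.8, 0.45, 0.06], [0, 0, 0]]
    - [[0.8, 0.45, 0.06], [0, 0, 0]]
    - [[0.8, 0.45, 0.06], [0, 0, 0]]
    - [[0.8, 0.45, 0.06], [0, 0, 0]]
    - [[0.8, 0.45, 0.06], [0, 0, 0]]
  grip: 0

```text
clock: 1.1
position: [330.9, 438.1, 216.4]
ee_rot: [0.991, -0.135, -0.0, 0.0]
contact_force: [0.7, 1.5, 0.1]
gripper_width: 12.5
grasp_force: 0.0
```

Emit:
arm_command:
  rows:
    - [[0.8, 0.45, 0.06], [0, 0, -0.058]]
    - [[0.8, 0.45, 0.06], [0, 0, -0.058]]
    - [[0.8, 0.45, 0.06], [0, 0, -0.058]]
    - [[0.8, 0.45, 0.06], [0, 0, -0.058]]
    - [[0.8, 0.45, 0.06], [0, 0, -0.058]]

```text
clock: 1.6
position: [493.8, 276.6, 201.3]
ee_rot: [0.999, -0.045, 0.0, 0.0]
contact_force: [-0.3, 0.8, -0.2]
gripper_width: -0.4
grasp_force: 0.0
```

Emit:
arm_command:
  rows:
    - [[0.33, 0.27, 0], [0, 0, 0]]
    - [[0.33, 0.27, 0], [0, 0, 0]]
    - [[0.33, 0.27, 0], [0, 0, 0]]
    - [[0.33, 0.27, 0], [0, 0, 0]]

```text
clock: 2.0
position: [569.2, 203.1, 200.9]
ee_rot: [0.999, -0.045, -0.0, 0.0]
contact_force: [-0.5, 0.3, 0.7]
gripper_width: -0.1
grasp_force: 0.0
```

Run:
```python
from h import *
Q={'rocker_end':81,'round_top':76,'bar_top':76,'square_top':76}
look('wrist',Q,'wrist1.png')
s=arm.read_state();print(s['position'],s['ee_rot'],s['clock'])
```

```text
wrist rocker_end 0.69 [323. 251.] depth [550.1 200.7  73.2] plane [552.6 200.7  81. ]
wrist round_top 0.83 [322. 185.] depth [602.2 196.5  74.7] plane [602.3 196.5  76. ]
wrist bar_top 0.72 [322. 117.] depth [650.1 192.8  75.4] plane [650.1 192.8  76. ]
wrist square_top 0.55 [423. 152.] depth [618.7 117.4  59.6] plane [619.7 122.1  76. ]
[567.56904405 205.6146695  201.60883768] [ 9.99087331e-01 -4.27139395e-02  8.90522088e-05 -1.24659049e-04] 2.25
```

View pics/wrist1.png

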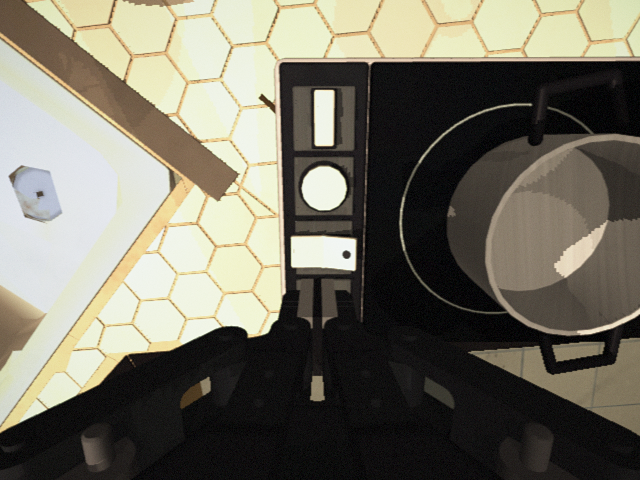

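The picture shows bar (324,118), round (324,188), rocker (323,252) with its dot at (346,254). This agrees with the scene estimate, so the rocker end is about (551,182).

Emit:
arm_command:
  rows:
    - [[-0.06, 0.095, 0.2], [0, 0, 0]]
    - [[-0.06, 0.095, 0.4], [0, 0, 0]]
    - [[-0.06, 0.095, 0.4], [0, 0, 0]]
    - [[-0.06, 0.095, 0.4], [0, 0, 0]]
    - [[-0.06, 0.095, 0.4], [0, 0, 0]]

```text
clock: 2.75
position: [553.2, 183.7, 103.7]
ee_rot: [0.999, -0.043, 0.002, -0.001]
contact_force: [0.5, -0.2, 0.4]
gripper_width: 0.3
grasp_force: 0.0
```

Run:
```python
from h import *
im,d,pt=look('wrist',{})
cv2.imwrite('pics/w2.png',cv2.resize(im[60:400,200:460],None,fx=1.7,fy=1.7))
im,d,pt=look('side',{},'side2.png')
s=arm.read_state();print(s['position'],s['ee_rot'],s['clock'])
```

```text
[553.12047917 183.53984402 103.93446572] [ 0.99906258 -0.04321007  0.00226048 -0.00131591] 2.85
```

View pics/w2.png

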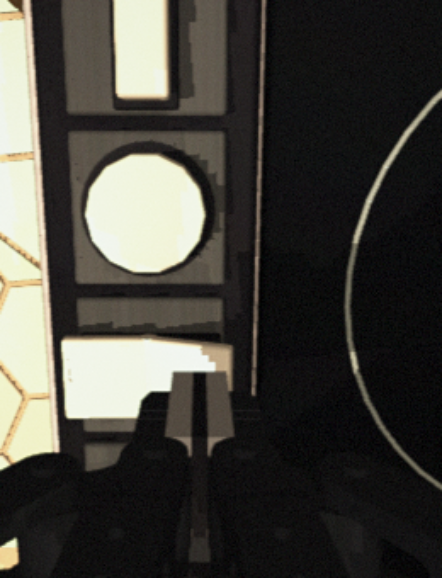

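View pics/side2.png

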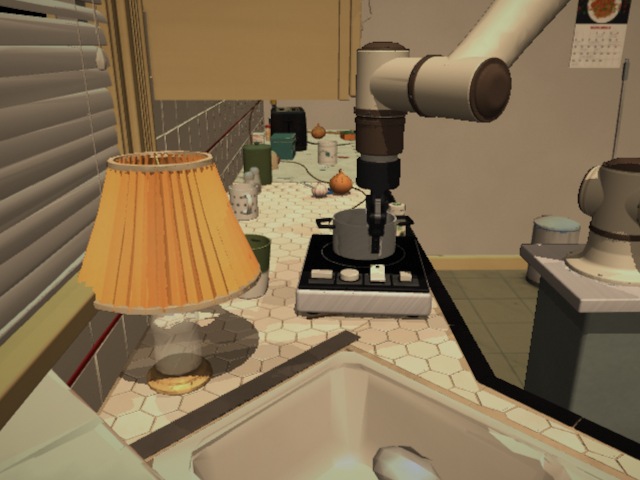

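In the wrist crop the closed tips are over the dotted wing. In the side view they stand above the rocker near (377,250). Next I press slowly, from 104 to about 74 and a little under.

Emit:
arm_command:
  rows:
    - [[-0.008, 0.006, 0.04], [0, 0, 0]]
    - [[-0.008, 0.006, 0.08], [0, 0, 0]]
    - [[-0.008, 0.006, 0.1], [0, 0, 0]]
    - [[-0.008, 0.006, 0.11], [0, 0, 0]]
    - [[-0.008, 0.006, 0.12], [0, 0, 0]]

```text
clock: 3.35
position: [549.1, 180.0, 73.7]
ee_rot: [0.999, -0.043, -0.0, 0.001]
contact_force: [-9.6, -3.8, 27.9]
gripper_width: 0.1
grasp_force: 13.8
```

At the stop (28 N). Lift and check.

Emit:
arm_command:
  rows:
    - [[-0.008, 0.006, 0.0], [0, 0, 0]]
    - [[-0.008, 0.006, -0.1], [0, 0, 0]]
    - [[0.05, 0.0, -0.3], [0, 0, 0]]
    - [[0.05, 0.0, -0.3], [0, 0, 0]]
    - [[0.05, 0.0, -0.3], [0, 0, 0]]

```text
clock: 3.85
position: [562.5, 180.3, 147.5]
ee_rot: [0.999, -0.044, 0.001, -0.001]
contact_force: [-0.7, -0.2, -1.0]
gripper_width: -0.2
grasp_force: 0.0
```

Run:
```python
from h import *
Q={'round_top':76,'bar_top':76}
im,d,pt=look('wrist',Q)
cv2.imwrite('pics/w3.png',cv2.resize(im[60:400,200:460],None,fx=1.7,fy=1.7))
for u in range(280,372,6): print(u,[np.round(pt(u,v)[1:],0).tolist() for v in (225,240,255)])
s=arm.read_state();print(s['position'],s['ee_rot'],s['clock'])
```

```text
wrist round_top 0.68 [288. 191.] depth [600.6 195.2  74.2] plane [600.8 195.   76. ]
wrist bar_top 0.83 [283. 104.] depth [649.6 192.4  75.4] plane [649.6 192.4  76. ]
wrist bar_top 0.74 [286. 192.] depth [600.4 196.3  74.4] plane [600.6 196.2  76. ]
280 [[204.0, 63.0], [205.0, 63.0], [204.0, 75.0]]
286 [[200.0, 62.0], [201.0, 63.0], [201.0, 74.0]]
292 [[196.0, 63.0], [197.0, 63.0], [197.0, 73.0]]
298 [[192.0, 62.0], [193.0, 63.0], [193.0, 73.0]]
304 [[188.0, 62.0], [189.0, 63.0], [190.0, 73.0]]
310 [[185.0, 62.0], [185.0, 63.0], [186.0, 73.0]]
316 [[181.0, 62.0], [182.0, 63.0], [182.0, 73.0]]
322 [[177.0, 62.0], [178.0, 63.0], [178.0, 73.0]]
328 [[173.0, 59.0], [174.0, 59.0], [175.0, 73.0]]
334 [[169.0, 59.0], [170.0, 59.0], [170.0, 59.0]]
340 [[165.0, 57.0], [166.0, 57.0], [166.0, 57.0]]
346 [[161.0, 59.0], [162.0, 59.0], [162.0, 59.0]]
352 [[157.0, 59.0], [158.0, 59.0], [158.0, 59.0]]
358 [[153.0, 60.0], [154.0, 59.0], [154.0, 59.0]]
364 [[149.0, 59.0], [150.0, 59.0], [150.0, 59.0]]
370 [[145.0, 59.0], [146.0, 59.0], [146.0, 59.0]]
[560.64736529 179.30357032 144.72075915] [ 9.99033929e-01 -4.39198220e-02 -1.36700533e-03  6.24041546e-04] 4.0
```

View pics/w3.png

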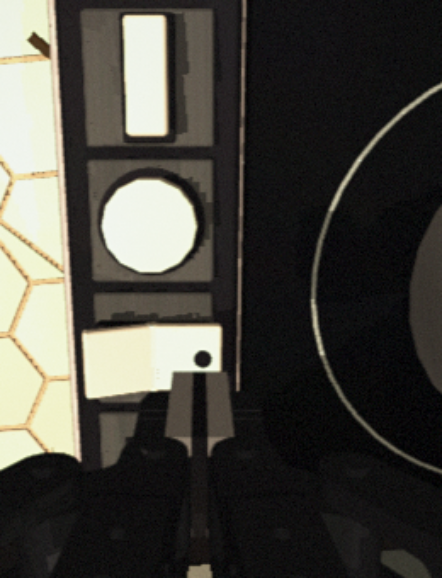

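The dotted wing (202,358 in the crop) is now level at 73 mm and the other wing is raised, so the rocker is on. Round key at (601,196) is next.

Emit:
arm_command:
  rows:
    - [[0.15, -0.075, 0], [0, 0, 0]]
    - [[0.15, -0.075, 0.08], [0, 0, 0]]
    - [[0.15, -0.075, 0.18], [0, 0, 0]]
    - [[0.15, -0.075, 0.18], [0, 0, 0]]
    - [[0.15, -0.075, 0.18], [0, 0, 0]]

```text
clock: 4.5
position: [600.2, 194.7, 100.3]
ee_rot: [0.999, -0.044, -0.001, 0.001]
contact_force: [0.3, 0.0, 0.5]
gripper_width: -0.1
grasp_force: 0.0
```

Emit:
arm_command:
  rows:
    - [[0.004, -0.004, 0.05], [0, 0, 0]]
    - [[0.004, -0.004, 0.09], [0, 0, 0]]
    - [[0.004, -0.004, 0.11], [0, 0, 0]]
    - [[0.004, -0.004, 0.12], [0, 0, 0]]
    - [[0.004, -0.004, 0.12], [0, 0, 0]]

```text
clock: 5.0
position: [601.7, 196.0, 71.1]
ee_rot: [0.999, -0.044, -0.0, 0.0]
contact_force: [-0.3, -0.6, -0.1]
gripper_width: 0.1
grasp_force: 0.0
```

Emit:
arm_command:
  rows:
    - [[0, 0, 0.005], [0, 0, 0]]
    - [[0, 0, 0.008], [0, 0, 0]]
    - [[0, 0, 0.008], [0, 0, 0]]

```text
clock: 5.3
position: [602.1, 196.1, 70.1]
ee_rot: [0.999, -0.044, 0.0, -0.0]
contact_force: [-1.1, -0.5, 4.0]
gripper_width: 0.1
grasp_force: 2.1
```

Emit:
arm_command:
  rows:
    - [[0, 0, 0.006], [0, 0, 0]]
    - [[0, 0, 0.006], [0, 0, 0]]
    - [[0, 0, 0.006], [0, 0, 0]]

```text
clock: 5.6
position: [602.1, 196.1, 70.0]
ee_rot: [0.999, -0.043, 0.001, -0.0]
contact_force: [-2.8, -0.2, 11.2]
gripper_width: -0.2
grasp_force: 5.2
```

At the stop. Lift and move over to the bar.

Emit:
arm_command:
  rows:
    - [[0, 0, -0.1], [0, 0, 0]]
    - [[0.1, 0, -0.2], [0, 0, 0]]
    - [[0.192, -0.003, -0.2], [0, 0, 0]]
    - [[0.192, -0.003, -0.2], [0, 0, 0]]
    - [[0.192, -0.003, -0.2], [0, 0, 0]]

```text
clock: 6.1
position: [649.2, 192.1, 116.7]
ee_rot: [0.999, -0.044, -0.001, 0.0]
contact_force: [0.2, -0.5, 0.7]
gripper_width: 0.0
grasp_force: 0.0
```

Run:
```python
from h import *
im,d,pt=look('scene',{'bar_top':76,'round_top':70,'rocker_end':74,'square_top':76})
im2,d2,p2=look('wrist',{})
cv2.imwrite('pics/s4.png',np.hstack([cv2.resize(im[240:380,220:400],(514,400)),cv2.resize(im2[200:400,250:390],(280,400))]))
s=arm.read_state();print(s['position'],s['ee_rot'],s['clock'])
```

```text
scene bar_top 0.49 [280. 288.] depth [643.5 193.1  75.8] plane [643.4 193.3  76. ]
scene bar_top 0.49 [301. 300.] depth [602.  195.4  70.1] plane [598.6 200.8  76. ]
scene round_top 0.78 [303. 303.] depth [594.1 201.5  71.3] plane [594.8 200.4  70. ]
scene rocker_end 0.68 [328. 310.] depth [551.  197.   73.5] plane [550.7 197.5  74. ]
scene square_top 0.57 [357. 327.] depth [494.8 209.6  76. ] plane [494.8 209.6  76. ]
scene square_top 0.37 [301. 302.] depth [598.7 199.6  70.2] plane [595.3 204.9  76. ]
[649.09851245 192.60570638 117.61152579] [ 9.99049735e-01 -4.35834481e-02 -2.98724696e-04  1.43050748e-04] 6.4
```

View pics/s4.png

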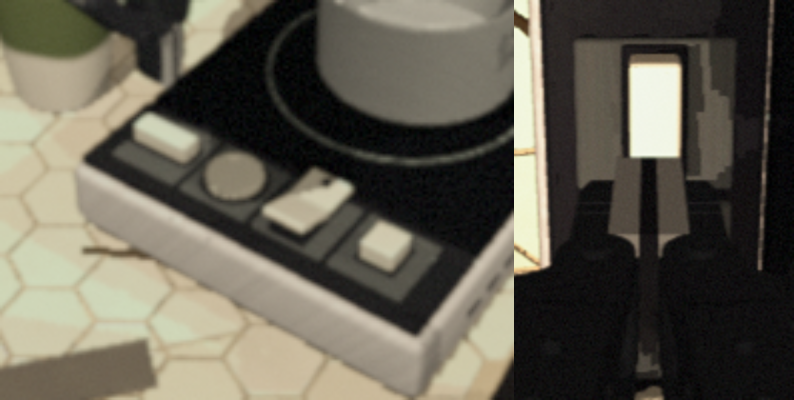

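Round key (235,175 in the crop) is down at 70 mm, the rocker is tipped, and the tips are centred on the bar (655,110 in the crop). Press it.

Emit:
arm_command:
  rows:
    - [[0.002, 0, 0.1], [0, 0, 0]]
    - [[0.002, 0, 0.14], [0, 0, 0]]
    - [[0.002, 0, 0.165], [0, 0, 0]]
    - [[0.002, 0, 0.18], [0, 0, 0]]
    - [[0.002, 0, 0.19], [0, 0, 0]]

```text
clock: 6.9
position: [649.9, 192.3, 70.8]
ee_rot: [0.999, -0.044, -0.0, 0.0]
contact_force: [-2.8, 0.2, 3.9]
gripper_width: -0.3
grasp_force: 1.8
```

Emit:
arm_command:
  rows:
    - [[0, 0, 0.006], [0, 0, 0]]
    - [[0, 0, 0.011], [0, 0, 0]]
    - [[0, 0, 0.011], [0, 0, 0]]

```text
clock: 7.2
position: [649.9, 192.4, 70.1]
ee_rot: [0.999, -0.043, 0.0, 0.0]
contact_force: [-6.5, -1.0, 10.1]
gripper_width: 0.0
grasp_force: 4.8
```

At the stop. Hold for a bit over 2 s.

Emit:
arm_command:
  rows:
    - [[0, 0, 0.003], [0, 0, 0]]
    - [[0, 0, 0.003], [0, 0, 0]]
    - [[0, 0, 0.003], [0, 0, 0]]
    - [[0, 0, 0.003], [0, 0, 0]]
    - [[0, 0, 0.003], [0, 0, 0]]

```text
clock: 7.7
position: [650.0, 192.4, 70.0]
ee_rot: [0.999, -0.043, 0.0, 0.0]
contact_force: [-7.0, -1.1, 12.0]
gripper_width: 0.2
grasp_force: 5.9
```

Emit:
arm_command:
  rows:
    - [[0, 0, 0], [0, 0, 0]]
    - [[0, 0, 0], [0, 0, 0]]
    - [[0, 0, 0], [0, 0, 0]]
    - [[0, 0, 0], [0, 0, 0]]
    - [[0, 0, 0], [0, 0, 0]]

```text
clock: 8.2
position: [650.0, 192.4, 70.0]
ee_rot: [0.999, -0.043, 0.0, 0.0]
contact_force: [-6.5, -0.1, 11.9]
gripper_width: -0.2
grasp_force: 5.9
```

Emit:
arm_command:
  rows:
    - [[0, 0, 0], [0, 0, 0]]
    - [[0, 0, 0], [0, 0, 0]]
    - [[0, 0, 0], [0, 0, 0]]
    - [[0, 0, 0], [0, 0, 0]]
    - [[0, 0, 0], [0, 0, 0]]

```text
clock: 8.7
position: [650.0, 192.3, 70.0]
ee_rot: [0.999, -0.043, 0.0, 0.0]
contact_force: [-6.8, -0.3, 11.9]
gripper_width: 0.1
grasp_force: 5.9
```

Emit:
arm_command:
  rows:
    - [[0, 0, 0], [0, 0, 0]]
    - [[0, 0, 0], [0, 0, 0]]
    - [[0, 0, 0], [0, 0, 0]]
    - [[0, 0, 0], [0, 0, 0]]
    - [[0, 0, 0], [0, 0, 0]]

```text
clock: 9.2
position: [650.0, 192.3, 70.0]
ee_rot: [0.999, -0.043, 0.0, 0.0]
contact_force: [-7.6, -2.1, 12.0]
gripper_width: 0.3
grasp_force: 5.9
```

Emit:
arm_command:
  rows:
    - [[0, 0, -0.04], [0, 0, 0]]
    - [[0, 0, -0.16], [0, 0, 0]]
    - [[0, 0, -0.3], [0, 0, 0]]
    - [[0, 0, -0.3], [0, 0, 0]]
    - [[0, 0, -0.3], [0, 0, 0]]

```text
clock: 9.7
position: [651.2, 193.1, 143.5]
ee_rot: [0.999, -0.044, 0.002, -0.001]
contact_force: [-0.8, 0.7, -0.8]
gripper_width: 0.1
grasp_force: 0.0
```

Run:
```python
from h import *
im,d,pt=look('scene',{'bar_top':76,'round_top':70,'rocker_end':74,'square_top':76})
cv2.imwrite('pics/s5.png',cv2.resize(im[200:380,200:480],(784,504)))
s=arm.read_state();print(s['position'],s['clock'])
```

```text
scene bar_top 0.58 [279. 286.] depth [647.  192.6  77.2] plane [647.8 191.5  76. ]
scene round_top 0.74 [303. 301.] depth [597.4 196.6  70.3] plane [597.6 196.3  70. ]
scene rocker_end 0.9 [329. 310.] depth [548.9 196.   73.7] plane [548.7 196.2  74. ]
scene square_top 0.44 [358. 324.] depth [495.6 204.7  77.2] plane [496.  203.6  76. ]
[649.75629478 192.25613538 140.51036555] 9.95
```

View pics/s5.png

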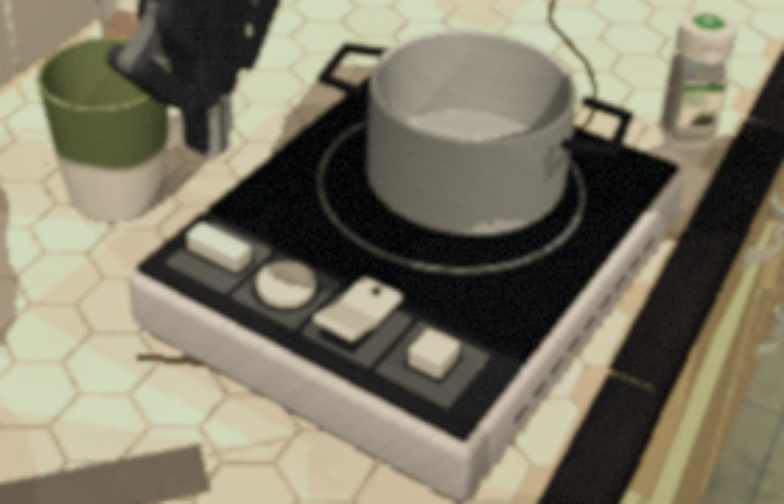

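The bar (218,247) is up again, the round key (285,285) is at 70 mm, the rocker (358,308) is tipped on, and the square key is up. The pot, mug and jar are in place. The bar was held from 7.0 to 9.2 s or a little after.

```bash
python3 -c "
from bench import arm
print(arm.job_done())"
```

```text
the job is handed in; nothing more can be done
None
```

The job is handed in: I tipped the rocker on, pressed the round key down so it stayed in, then held the bar key down for about 2.2 s and let it come up; the square key, pot, mug and jar were left alone.

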